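# Gauge a soap loaf against its matching flip stop

### The job

Get the rose loaf ready to slice: tip down the flip stop that matches its colour, put the loaf flat on the slicing board between the two stops, and push it lengthwise along the fence until its side lies flush on the fence and its end presses against the lowered stop. Then tip that stop fully up again without shifting the loaf, and leave the lavender stop up and the lavender loaf and everything else where they are.

Things in the scene. Friction and masses are not known exactly. Their poses are not given: they have to be found in the camera images.
- board: wooden slicing board, fixed, 170 mm deep (x) by 420 mm long (y); origin at the centre of its underside, bed top 18 mm above; x away from the robot, y along the fence. The fence, 22 mm thick, on its far side: face at x = +50 mm, top 38 mm above the bed; the bed is clear from x = -85 to +50 mm. The flip stops sit on the fence 130 to 165 mm either side of the middle.
- rose_stop: aluminium carriage of the rose flip stop, clamped fixed on the fence (left or right: it varies), up to 59 mm above the bed, all behind the fence's face. Origin on the bed's top, in the fence's face, in the middle of the bar's thickness; x away from the robot, y along the fence, z up. It carries a hinged rose-pink bar and a lever with a rose-pink ball, the same on both stops.
- rose_leaf (a joint): hinge of the rose flip bar, rad: 0 = down, bar level across the bed; grows as the bar tips up and back over the fence; 1.1 = fully up. The heavy ball makes it over-centre: it balances at about 0.65 and falls (damped, about 0.5 s) to the side it is past, and rests there. Under 2 N at the ball, pushed towards the robot from behind to lower, away from the robot to raise, moves it.
- rose_hinge (a point): point on the rose bar's hinge axis (parallel to the fence), 50 mm above the bed, 12 mm behind the fence's face. The bar: 75 mm long from here, 10 mm thick along the fence (faces 5 mm either side of the stop's origin), 26 mm high over its outer 53 mm: when down 30 to 56 mm above the bed. When up it leans over the bed, up to 42 mm out from the face, 60 to 122 mm above the bed
- rose_knob (a point): centre of the rose-pink ball (26 mm diameter) on a thin lever, 75 mm from the hinge axis, 60 degrees from the bar; with the bar down it is 25 mm on the robot's side of the fence's face, with the bar up about 53 mm behind the face; 113 to 115 mm above the bed in both
- lavender_stop: aluminium carriage of the lavender flip stop, clamped fixed on the fence (left or right: it varies), up to 59 mm above the bed, all behind the fence's face. Origin on the bed's top, in the fence's face, in the middle of the bar's thickness; x away from the robot, y along the fence, z up. It carries a hinged lavender bar and a lever with a lavender ball, the same on both stops.
- lavender_leaf (a joint): hinge of the lavender flip bar, rad: 0 = down, bar level across the bed; grows as the bar tips up and back over the fence; 1.1 = fully up. The heavy ball makes it over-centre: it balances at about 0.65 and falls (damped, about 0.5 s) to the side it is past, and rests there. Under 2 N at the ball, pushed towards the robot from behind to lower, away from the robot to raise, moves it.
- rose_loaf: the rose soap loaf, on the table to the left at the start: cream below, rose-pink above, 50 mm wide (x) by 120 mm long (y), solid to 47 mm height with soft ridges to 54 mm, 0.2 to 0.4 kg; origin at the centre of its underside, z up; it can lie either end first
- lavender_loaf: the lavender soap loaf, a bystander: cream below, lavender above, 50 mm wide (x) by 120 mm long (y), solid to 47 mm height with soft ridges to 54 mm, 0.2 to 0.4 kg; origin at the centre of its underside, z up; it can lie either end first; leave it alone
- cutter: bystander: flat steel soap scraper, 150 mm wooden grip, lying; origin at the underside
- oil: bystander: amber bottle, 40 mm diameter, 85 mm high; origin at the underside
- bowl: bystander: blue ceramic bowl, 124 mm diameter; origin at the underside
- salve: bystander: low jar, 64 mm diameter, 60 mm high; origin at the underside
- stamp: bystander: wooden soap stamp, 45 mm square, 60 mm high; origin at the underside
Not all that is in view belongs to the job. What is shaped like the rose_loaf but green or yellow is not meant.

How it is judged:
On the way, in this order (a step that is already met when the one before it is completed fails the run):
1. the rose stop is tipped down (value of joint rose_leaf below 0.06 rad), for 0.3 s.
2. with the rose stop down, the loaf lies along the fence and is pressed against the stop (value of joint rose_leaf below 0.1 rad and contact force between rose_loaf and rose_stop above 0.2 N and (y of rose_loaf in the frame of rose_stop between 0.063 and 0.0685 m or y of rose_loaf in the frame of rose_stop between -0.0685 and -0.063 m) and x of rose_loaf in the frame of rose_stop between -0.0285 and -0.023 m and z of rose_loaf in the frame of rose_stop between -0.003 and 0.003 m and angle between the y axis of rose_loaf and the y axis of rose_stop, either way round below 0.05 rad and angle between rose_loaf's own z axis and vertical below 0.05 rad and y of rose_loaf in the frame of board between -0.118 and 0.118 m), for 0.1 s.
3. the rose stop is tipped up again (value of joint rose_leaf above 0.95 rad), for 0.2 s.
At the end, for the whole second after the job is handed in: Both stops up (rose over 0.95, lavender over 0.9 rad). The rose loaf lies flat, at rest, on the bed between the stops, its side within 3.5 mm of the fence and parallel within 0.05 rad, its end within 3.5 mm of the plane of the rose bar's inner face. Nothing else disturbed (value of joint rose_leaf above 0.95 rad and value of joint lavender_leaf above 0.9 rad and (y of rose_loaf in the frame of rose_stop between 0.063 and 0.0685 m or y of rose_loaf in the frame of rose_stop between -0.0685 and -0.063 m) and x of rose_loaf in the frame of rose_stop between -0.0285 and -0.023 m and z of rose_loaf in the frame of rose_stop between -0.003 and 0.003 m and angle between the y axis of rose_loaf and the y axis of rose_stop, either way round below 0.05 rad and angle between rose_loaf's own z axis and vertical below 0.05 rad and y of rose_loaf in the frame of board between -0.118 and 0.118 m and linear speed of rose_loaf below 0.01 m/s and angular speed of rose_loaf below 0.1 rad/s); the robot touches nothing.
It fails at once if the lavender stop is tipped (below 0.8 rad) (value of joint lavender_leaf below 0.8 rad).
It fails at once if the lavender loaf or another bystander is moved by more than 20 mm (distance of any of lavender_loaf, cutter, oil, bowl, salve, stamp from where it was at the start of the episode above 0.02 m).
It also fails if it takes over 72 s, if anything falls off the work surface, if the arm or the gripper's body presses on something with over 40 N, if the wrist force passes 120 N, or if a joint passes its speed limit or range.

### The arm

A 7-joint arm with a two-finger parallel gripper is mounted at the origin on the work surface. World frame = base frame: x ahead of the robot, y to its left, z up, the work surface at z = 0. Lengths are in m, angles in rad, forces in N, time in s.
With the tool pointing down it reaches from about 0.425 to 0.925 m from the base axis. Payload 6.8 kg.
Tool frame: the origin (TCP) lies on the centre line of the jaws, within the pads' length; the fingertips stand 11 mm ahead of it and the grasp point (between the pads) lies 8 mm behind it; z points along the fingers, y is the direction in which the jaws open and shut (so a half turn about z gives the same grasp; the last joint's range is limited). The gripper opens to 85 mm and grips with 20 to 120 N. Pads are 22 mm wide; open, the fingers measure 114 mm over their backs; the gripper's body (76 mm by 85 mm) begins 54 mm behind the grasp point. The pads swing forward as they close: fully open they stand 13 mm farther back than shut.
Start: joints at [-1.428, 0.477, 0.022, 1.555, -0.011, 1.109, -0.083], TCP at [0.168, 0.654, 0.242] pointing down, gripper open.
Joint ranges: [-2.96, 2.96], [-0.34, 2.1], [-1.41, 1.46], [0.24, 2.44], [-1.37, 4.51], [0.17, 1.92], [-2.96, 2.96]. Speed limits (rad/s): [2.39, 2.39, 3.14, 3.14, 3.14, 3.14, 3.14].

### API

Orientations are given as a rotation vector (axis times angle).
In Python, from bench import r gives the robot as it stands.
- The arm moves only by the tool send_rows, never from a script. Its argument "deltas" is a list of rows, each a list of 7 numbers: the opening, from 0 (shut) to 1 (fully open), then the shift along the tool's x, y, z as a fraction of full scale, then the turn, a rotation vector about the tool's x, y, z as a fraction of full scale. In form: [[hand, x, y, z, ax, ay, az], ...]. A call has 1 to 20 rows; each row is the pose to reach, as a shift and turn from the pose commanded when the call began, along the tool's axes at that moment, turning the shorter way round; what a row does not reach only later rows make up. Full scale, the value 1, is 150 mm for a shift and 180 degrees for a turn. A row lasts 1/12 s, in which the tool goes at most 41.7 mm and 7.16 degrees, less where a joint would pass 70% of its speed; a pose out of reach is approached as far as the arm can. A call with a number of a shift or a turn outside -1 to 1 is refused whole. A call with a gripper value outside its range is refused whole. The fingers move at their own pace and stop on an object; "squeeze" is the grip in N (left out, the last holds). Time passes only in rows, so rows that repeat a pose let the fingers close. It gives the time, the measured TCP pose, the force and the opening at its end, in the units of the state.
- r.get_obs(): the state, without advancing time (a new reading comes with each control period).
- r.grab_frame(name): name is "side" or "top" or "wrist"; returns a dict with "pixels" (384x512x3 uint8, red, green, blue), "camera_matrix" (3x3 intrinsics, pixels), "rvec" (rotation vector, rad) and "tvec" (3), from world to camera coordinates, as OpenCV has them. Camera axes: x right, y down, z forward; pixel columns grow to the right and rows downward; lengths in m; the calibration is good to about 2 mm. A picture is of the moment at which its call begins. There is no depth.
- r.hand_in(): hands the job in, once; it reports no verdict.
The state is a dict: "clock": time; "joints": joint angles; "qvel": joint speeds; "tau": joint torques, N m; "tcp_pos": TCP position; "orientation": TCP orientation; "contact_force": force on the tool from outside, world axes, zero at the start; "moment": the same for the moment, N m; "grip_width": finger opening in m.
Only numpy, scipy, OpenCV 4.12 (cv2) and the standard library are available. Lean on these libraries where they do the work, as an engineer would, in place of code of your own. Each camera call takes 0.05 s, during which the arm holds its last target. There are 200 camera calls.

## Working session

There is one attempt and no reset: what is moved stays moved. The work goes in short steps, Python scripts to look and compute and a tool call to move; the robot and the scene stay as the last step left them, time stands still between calls to the robot, and variables do not carry over. Pictures are saved under pics/ and viewed, about 8 in all and at most 12, crops included, and the job is handed in when it is done.

Besides the shell and the picture viewer there is one more tool, called after ">>>" by a JSON object that holds its "method" and its "body", one argument or row to a line. send_rows: Moves the arm, as the interface text tells. Shift numbers are shares of 150 mm and turn numbers shares of 180 degrees, none past 1 either way. Its arguments: {"type":"object","properties":{"deltas":{"type":"array","items":{"type":"array","items":{"type":"number"}}},"squeeze":{"type":"number"}},"required":["deltas"]}

```bash
mkdir -p pics; ls
cat > h.py <<'E'
import numpy as np, cv2
from bench import r
from scipy.spatial.transform import Rotation as R
def snap(cam,name,crop=None,scale=1):
    f=r.grab_frame(cam); im=cv2.cvtColor(f["pixels"],cv2.COLOR_RGB2BGR)
    np.savez(f"pics/{name}.npz",K=f["camera_matrix"],rv=f["rvec"],tv=f["tvec"],im=im)
    if crop: im=im[crop[1]:crop[3],crop[0]:crop[2]]
    if scale!=1: im=cv2.resize(im,None,fx=scale,fy=scale,interpolation=cv2.INTER_CUBIC)
    cv2.imwrite(f"pics/{name}.png",im)
def load(n): return np.load(f"pics/{n}.npz")
def ray(n,uv,z):
    d=load(n);Rm=cv2.Rodrigues(d["rv"].astype(float))[0];c=-Rm.T@d["tv"].ravel()
    v=Rm.T@np.linalg.inv(d["K"])@np.array([*uv,1.]);return c+v*(z-c[2])/v[2]
def proj(n,p):
    d=load(n);return cv2.projectPoints(np.array(p,float).reshape(-1,1,3),d["rv"].astype(float),d["tv"].astype(float),d["K"],None)[0].reshape(-1,2)
def tool(p,rotvec_world=None):
    "shift in tool axes (fraction) from current to world p"
    o=r.get_obs();Rm=R.from_rotvec(o["orientation"]).as_matrix()
    return Rm.T@(np.array(p)-o["tcp_pos"])/.15
E
python3 - <<'E'
from h import *
o=r.get_obs()
for k in o: print(k,np.round(o[k],3))
print(R.from_rotvec(o["orientation"]).as_matrix().round(3))
snap("top","top0",scale=1.5);snap("side","side0",scale=1.5)
E
```

```text
pics
clock 0.0
joints [-1.428  0.478  0.022  1.556 -0.011  1.109 -0.083]
qvel [-0.     0.001 -0.     0.001 -0.001 -0.     0.   ]
tau [-1.0000e-03 -5.9646e+01  1.6080e+00 -2.8119e+01  1.2000e-02  9.0000e-03
 -0.0000e+00]
tcp_pos [0.167 0.653 0.241]
orientation [-3.930e-01 -3.117e+00  3.000e-03]
contact_force [ 0.187  0.791 -0.386]
moment [ 0.005 -0.038 -0.005]
grip_width 0.085
[[-0.969  0.248 -0.   ]
 [ 0.248  0.969 -0.002]
 [-0.    -0.002 -1.   ]]
```

View pics/top0.png

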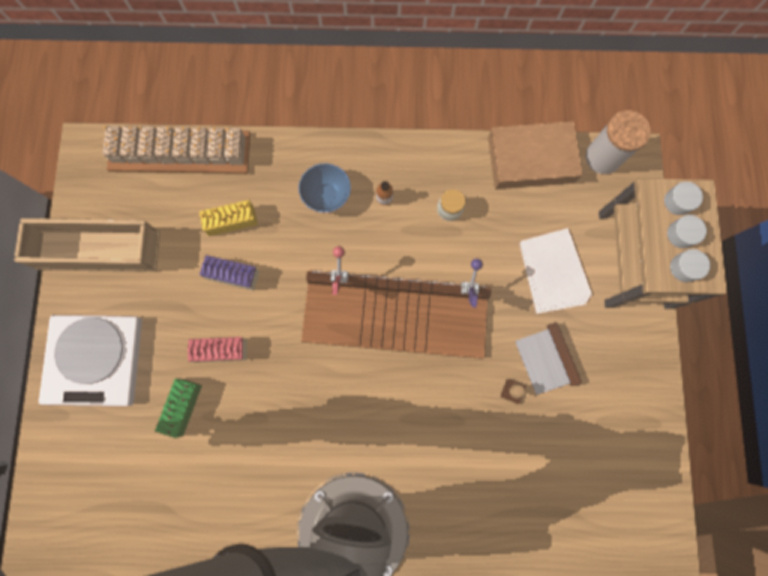

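View pics/side0.png

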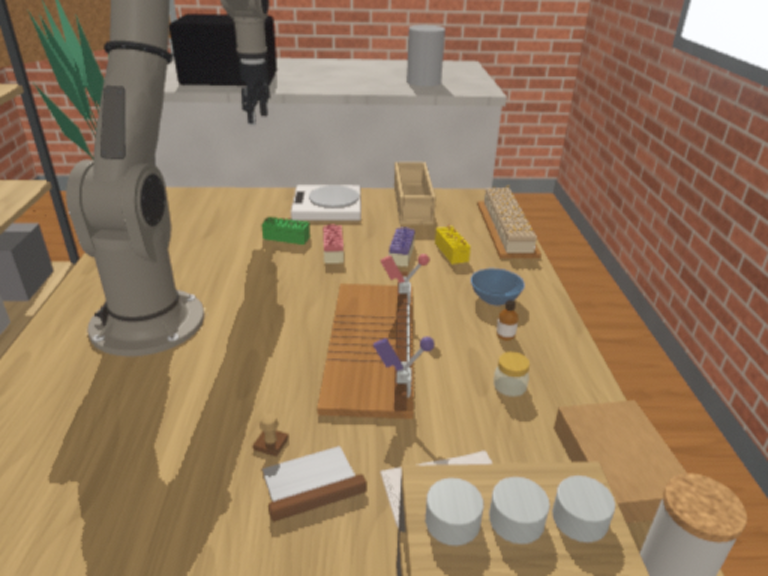

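The top view shows the rose loaf (pink) at (215,349), lavender at (228,271), green at (178,407) and yellow at (227,216), in enlarged pixels. The pink one fits the description. The rose stop is on the left at (338,270) and the lavender stop on the right at (472,285). I'll confirm with an enlarged crop of loaf and board.

Run:
```python
from h import *
im=load("top0")["im"]
a=cv2.resize(im[215:250,115:175],(600,350),interpolation=cv2.INTER_CUBIC)
b=cv2.resize(im[155:243,195:335],(700,440),interpolation=cv2.INTER_CUBIC)
a=a[:, :]; c=np.zeros((600,700,3),np.uint8); 
c=np.zeros((150+440,700,3),np.uint8); c[150:]=b; c[:150,:300]=cv2.resize(im[218:248,118:178],(300,150),interpolation=cv2.INTER_CUBIC)
cv2.imwrite("pics/crop0.png",c)
hsv=cv2.cvtColor(im,cv2.COLOR_BGR2HSV)
def blob(lo,hi,box,nm):
    x0,y0,x1,y1=box;m=np.zeros(im.shape[:2],np.uint8);m[y0:y1,x0:x1]=cv2.inRange(hsv,lo,hi)[y0:y1,x0:x1]
    p=np.argwhere(m)[:,::-1].astype(np.float32); print(nm,len(p),cv2.minAreaRect(p))
    return p
for box,nm in(((118,218,172,248),"loaf"),((215,160,235,178),"knob"),((215,180,235,200),"bar")):
    p1=blob((170,90,100),(180,255,255),box,nm)
```

```text
loaf 76 ((142.5509033203125, 232.5690155029297), (11.7485933303833, 31.488130569458008), 87.27368927001953)
knob 7 ((224.5, 167.5), (3.0, 1.0), 90.0)
bar 6 ((223.0, 191.5), (5.0, 0.0), -90.0)
```

View pics/crop0.png

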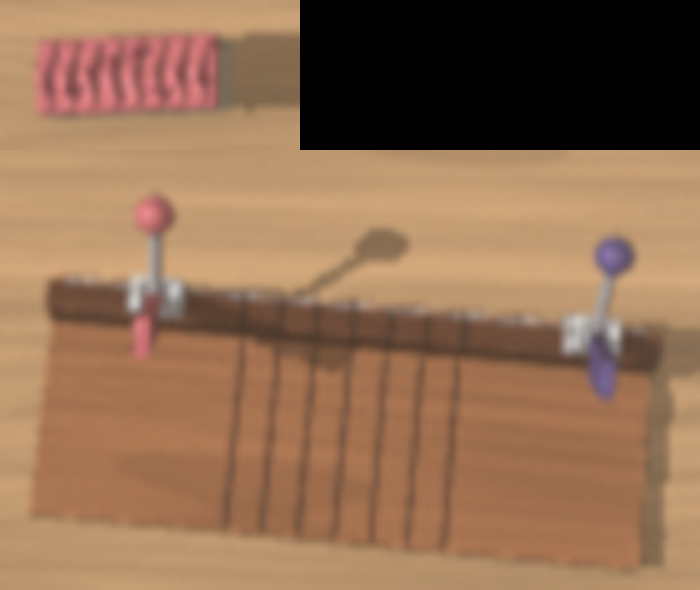

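The crop confirms the pink loaf, plus the board, the rose stop left with its ball at (154,215), and the lavender ball at (614,256).

```bash
cat >> h.py <<'E'
def B(u,v): return (195+(u+.5)/5-.5,155+(v-150+.5)/5-.5)
def A(u,v): return (118+(u+.5)/5-.5,218+(v+.5)/5-.5)
E
python3 - <<'E'
from h import *
P=lambda q,z: ray("top0",q,z)[:2]
fl,fr=P(B(32,515),.018),P(B(640,570),.018)
nl,nr=P(B(50,320),.056),P(B(660,368),.056);bl,br=P(B(50,280),.056),P(B(660,330),.056)
for n,(a,b) in dict(front=(fl,fr),fencenear=(nl,nr),fenceback=(bl,br)).items(): print(n,a,b,np.linalg.norm(a-b),np.degrees(np.arctan2(*(b-a)))-180, (a+b)/2)
print("knobs",P(B(154,215),.132),P(B(614,256),.132))
c=[P(A(*q),.05) for q in((40,40),(38,115),(219,108),(219,37))]
for q in c: print(q)
print("loaf",np.mean(c,0),[np.linalg.norm(c[i]-c[i-3]) for i in range(4)])
d=load("top0");Rm=cv2.Rodrigues(d["rv"].astype(float))[0];print("cam",-Rm.T@d["tv"].ravel())
E
```

```text
front [0.40873928 0.12739005] [ 0.37710319 -0.28882648] 0.4174171139247137 -355.65337914027657 [ 0.39292124 -0.08071821]
fencenear [0.53735105 0.11532029] [ 0.51054308 -0.29793987] 0.41412875256708737 -356.2884531402116 [ 0.52394706 -0.09130979]
fenceback [0.56515736 0.1164455 ] [ 0.5367941 -0.2985929] 0.41600642401933385 -356.09054923605 [ 0.55097573 -0.0910737 ]
knobs [0.59122561 0.04092549] [ 0.56881242 -0.25411585]
[0.40868898 0.37374172]
[0.35908087 0.37096188]
[0.36534712 0.25197928]
[0.41240109 0.25496849]
loaf [0.38637951 0.31291284] [np.float64(0.0496859403283152), np.float64(0.11914748892932142), np.float64(0.04714881807323099), np.float64(0.11883122862337663)]
cam [ 0.29026098 -0.0482427   1.23254445]
```

>>> {"method": "send_rows", "body": {
  "deltas": [
    [0,-1,-0.78,0,0,0,0],
    [0,-1,-0.78,0,0,0,0],
    [0,-1,-0.78,0,0,0,0],
    [0,-1,-0.78,0,0,0,0],
    [0,-1,-0.78,0,0,0,0],
    [0,-1,-0.78,0,0,0,0],
    [0,-1,-0.78,0,0,0,0]
  ],
  "squeeze": 30
}}

```text
clock: 0.68
tcp_pos: [0.2851, 0.5019, 0.2423]
orientation: [0.398, 3.116, -0.001]
contact_force: [-0.7, 0.2, 0.3]
grip_width: 0.0007
```

>>> {"method": "send_rows", "body": {
  "deltas": [
    [0,-1,-0.78,0,0,0,0],
    [0,-1,-0.78,0,0,0,0],
    [0,-1,-0.78,0,0,0,0],
    [0,-1,-0.78,0,0,0,0],
    [0,-1,-0.78,0,0,0,0],
    [0,-1,-0.78,0,0,0,0],
    [0,-1,-0.78,0,0,0,0]
  ]
}}

```text
clock: 1.27
tcp_pos: [0.4002, 0.353, 0.2422]
orientation: [-0.395, -3.116, -0.0]
contact_force: [0.2, 1.3, 0.7]
grip_width: 0.0
```

>>> {"method": "send_rows", "body": {
  "deltas": [
    [0,-1,-0.78,0,0,0,0],
    [0,-1,-0.78,0,0,0,0],
    [0,-1,-0.78,0,0,0,0],
    [0,-1,-0.78,0,0,0,0],
    [0,-1,-0.78,0,0,0,0],
    [0,-1,-0.78,0,0,0,0],
    [0,-1,-0.78,0,0,0,0]
  ]
}}

```text
clock: 1.85
tcp_pos: [0.5163, 0.2036, 0.242]
orientation: [-0.392, -3.116, -0.001]
contact_force: [-0.1, 0.8, -1.1]
grip_width: 0.0001
```

>>> {"method": "send_rows", "body": {
  "deltas": [
    [0,-1,-0.78,0,0,0,0],
    [0,-1,-0.78,0,0,0,0],
    [0,-1,-0.78,0,0,0,0],
    [0,-1,-0.78,0,0,0,0],
    [0,-1,-0.78,0,0,0,0],
    [0,-1,-0.78,0,0,0,0],
    [0,-1,-0.78,0,0,0,0]
  ]
}}

```text
clock: 2.43
tcp_pos: [0.6326, 0.054, 0.2416]
orientation: [-0.39, -3.116, -0.001]
contact_force: [-0.3, -0.6, 0.3]
grip_width: 0.0002
```

>>> {"method": "send_rows", "body": {
  "deltas": [
    [0,-0.1,-0.09,0,0,0,-0.058],
    [0,-0.1,-0.09,0,0,0,-0.058],
    [0,-0.1,-0.09,0,0,0,-0.058],
    [0,-0.1,-0.09,0.25,0,0,-0.058],
    [0,-0.1,-0.09,0.5,0,0,-0.058],
    [0,-0.1,-0.09,0.77,0,0,-0.058],
    [0,-0.1,-0.09,0.77,0,0,-0.058],
    [0,-0.1,-0.09,0.77,0,0,-0.058]
  ]
}}

```text
clock: 3.1
tcp_pos: [0.6416, 0.0379, 0.1253]
orientation: [-0.104, -3.134, -0.001]
contact_force: [1.3, -0.6, 1.2]
grip_width: -0.0001
```

Run:
```python
from h import *
o=r.get_obs();print(o["tcp_pos"],R.from_rotvec(o["orientation"]).as_matrix().round(3))
snap("side","side1",(215,140,330,290),4)
```

```text
[0.64158173 0.03792057 0.12525367] [[-0.998  0.066 -0.005]
 [ 0.066  0.998  0.001]
 [ 0.005  0.    -1.   ]]
```

View pics/side1.png

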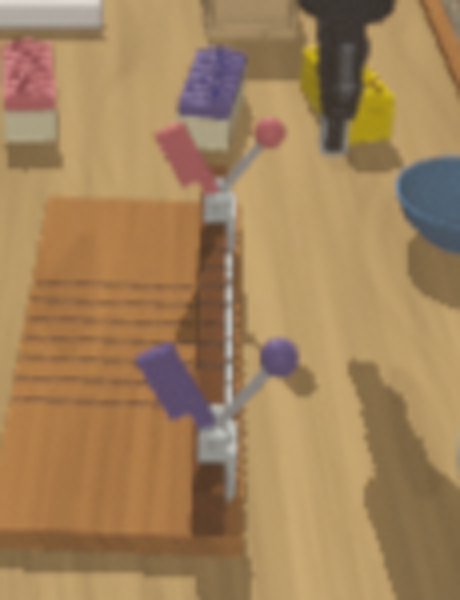

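>>> {"method": "send_rows", "body": {
  "deltas": [
    [0,0.1,0,0,0,0,0],
    [0,0.16,0,0,0,0,0],
    [0,0.22,0,0,0,0,0],
    [0,0.28,0,0,0,0,0],
    [0,0.34,0,0,0,0,0],
    [0,0.4,0,0,0,0,0],
    [0,0.46,0,0,0,0,0],
    [0,0.52,0,0,0,0,0],
    [0,0.52,0,0,0,0,0],
    [0,0.52,0,0,0,0,0],
    [0,0.52,0,0,0,0,0],
    [0,0.52,0,-0.3,0,0,0],
    [0,0.52,0,-0.8,0,0,0],
    [0,0.52,0,-0.8,0,0,0],
    [0,0.52,0,-0.8,0,0,0]
  ]
}}

```text
clock: 4.4
tcp_pos: [0.5707, 0.0401, 0.2546]
orientation: [0.109, 3.127, 0.004]
contact_force: [0.7, 0.7, 0.2]
grip_width: 0.0002
```

Run:
```python
from h import *
snap("side","side2",(215,140,330,290),4)
```

```text
(no output)
```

View pics/side2.png

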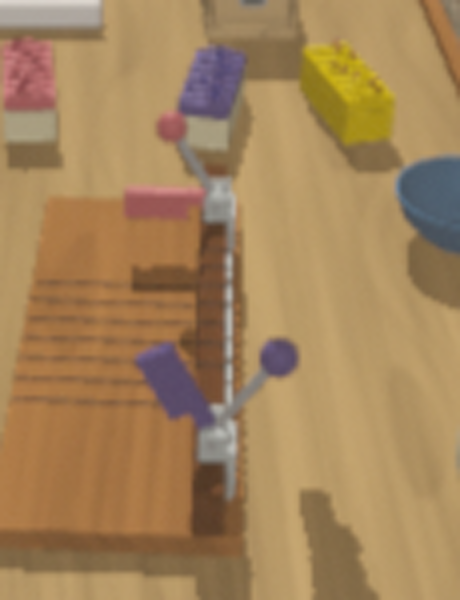

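>>> {"method": "send_rows", "body": {
  "deltas": [
    [1,0.68,0.87,0,0,0,0.466],
    [1,0.68,0.87,0,0,0,0.466],
    [1,0.68,0.87,0,0,0,0.466],
    [1,0.68,0.87,0,0,0,0.466],
    [1,0.68,0.87,0,0,0,0.466],
    [1,0.68,0.87,0,0,0,0.466],
    [1,0.68,0.87,0,0,0,0.466],
    [1,0.68,0.87,0,0,0,0.466],
    [1,0.68,0.87,0,0,0,0.466],
    [1,0.68,0.87,0,0,0,0.466],
    [1,0.68,0.87,0,0,0,0.466],
    [1,0.68,0.87,0,0,0,0.466],
    [1,0.68,0.87,0,0,0,0.466],
    [1,0.68,0.87,0,0,0,0.466]
  ]
}}

```text
clock: 5.62
tcp_pos: [0.4729, 0.1773, 0.2461]
orientation: [-2.176, -2.266, 0.002]
contact_force: [-0.8, 0.1, 0.2]
grip_width: 0.0853
```

>>> {"method": "send_rows", "body": {
  "deltas": [
    [1,0.94,-0.58,0,0,0,0],
    [1,0.94,-0.58,0,0,0,0],
    [1,0.94,-0.58,0,0,0,0],
    [1,0.94,-0.58,0,0,0,0],
    [1,0.94,-0.58,0,0,0,0],
    [1,0.94,-0.58,0,0,0,0],
    [1,0.94,-0.58,0,0,0,0]
  ]
}}

```text
clock: 6.2
tcp_pos: [0.3811, 0.3144, 0.2465]
orientation: [2.176, 2.266, -0.001]
contact_force: [-0.6, -0.2, 1.1]
grip_width: 0.0855
```

Run:
```python
from h import *
o=r.get_obs();print(o["tcp_pos"],o["joints"].round(2) if hasattr(o["joints"],'round') else o["joints"],R.from_rotvec(o["orientation"]).as_matrix().round(3))
snap("wrist","w1")
print(proj("w1",[[.386,.313,.05],[.386,.313,0]]))
```

```text
[0.38106645 0.31441698 0.24652966] [-1.08  0.17  0.3   1.99 -0.06  0.99 -0.71] [[-0.041  0.999 -0.   ]
 [ 0.999  0.041 -0.001]
 [-0.001 -0.    -1.   ]]
[[259.38223035 172.67693016]
 [258.95513017 163.63885271]]
```

View pics/w1.png

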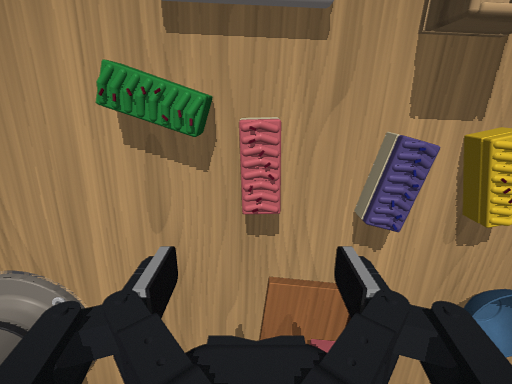

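Run:
```python
from h import *
a,b=ray("w1",(260,120),.05),ray("w1",(261.5,213),.05)
print(a,b,(a+b)/2,np.linalg.norm(a-b),np.degrees(np.arctan2(*(a-b)[:2])))
l,q=ray("w1",(241,167),.05),ray("w1",(280,167),.05);print(l,q)
p=(a+b)/2;p[2]=.022;print(tool(p))
```

```text
[0.38397691 0.37531787 0.05      ] [0.39104954 0.25986507 0.05      ] [0.38751323 0.31759147 0.05      ] 0.1156692350808684 -3.505554868597806
[0.36341381 0.31920106 0.05      ] [0.41067117 0.32108064 0.05      ]
[0.02514572 0.04065734 1.49722836]
```

>>> {"method": "send_rows", "body": {
  "deltas": [
    [1,0.02,0.04,0.3,0,0,0],
    [1,0.02,0.04,0.6,0,0,0],
    [1,0.02,0.04,0.9,0,0,0],
    [1,0.02,0.04,1.0,0,0,0],
    [1,0.02,0.04,1.0,0,0,0]
  ]
}}

```text
clock: 6.67
tcp_pos: [0.3851, 0.3139, 0.0922]
orientation: [2.18, 2.261, -0.015]
contact_force: [-0.7, -0.7, -0.2]
grip_width: 0.0859
```

>>> {"method": "send_rows", "body": {
  "deltas": [
    [1,0,0,0.12,0,0,0],
    [1,0,0,0.24,0,0,0],
    [1,0,0,0.36,0,0,0],
    [1,0,0,0.5,0,0,0],
    [1,0,0,0.5,0,0,0],
    [0.3,0,0,0.5,0,0,0],
    [0.3,0,0,0.5,0,0,0],
    [0.3,0,0,0.5,0,0,0],
    [0.3,0,0,0.5,0,0,0],
    [0.3,0,0,0.5,0,0,0],
    [0.3,0,0,0.5,0,0,0]
  ],
  "squeeze": 35
}}

```text
clock: 7.58
tcp_pos: [0.3877, 0.3188, 0.0236]
orientation: [-2.179, -2.263, -0.004]
contact_force: [-1.3, -1.3, 5.6]
grip_width: 0.0493
```

>>> {"method": "send_rows", "body": {
  "deltas": [
    [0.3,0,0,-0.2,0,0,0],
    [0.3,0,0,-0.4,0,0,0],
    [0.3,0,0,-0.6,0,0,0],
    [0.3,0,0,-0.8,0,0,0],
    [0.3,0,0,-1.0,0,0,0],
    [0.3,0,0,-1.0,0,0,0],
    [0.3,0,0,-1.0,0,0,0]
  ]
}}

```text
clock: 8.17
tcp_pos: [0.3873, 0.3189, 0.1739]
orientation: [-2.178, -2.263, -0.007]
contact_force: [0.1, -0.1, -4.5]
grip_width: 0.0495
```

>>> {"method": "send_rows", "body": {
  "deltas": [
    [0.3,-0.2,0.03,0,0,0,0],
    [0.3,-0.4,0.07,0,0,0,0],
    [0.3,-0.6,0.1,0,0,0,0],
    [0.3,-0.82,0.134,0,0,0,0],
    [0.3,-0.82,0.134,0,0,0,0]
  ]
}}

```text
clock: 8.58
tcp_pos: [0.4108, 0.1883, 0.1702]
orientation: [2.187, 2.254, -0.009]
contact_force: [-0.6, -0.4, -3.4]
grip_width: 0.0493
```

>>> {"method": "send_rows", "body": {
  "deltas": [
    [0.3,-0.2,0.03,0,0,0,0],
    [0.3,-0.4,0.07,0,0,0,0],
    [0.3,-0.6,0.1,0,0,0,0],
    [0.3,-0.82,0.134,0,0,0,0],
    [0.3,-0.82,0.134,0,0,0,0]
  ]
}}

```text
clock: 9.0
tcp_pos: [0.4356, 0.0671, 0.1707]
orientation: [2.187, 2.254, -0.006]
contact_force: [0.5, 1.1, -3.9]
grip_width: 0.0496
```

>>> {"method": "send_rows", "body": {
  "deltas": [
    [0.3,-0.2,0.03,0,0,0,0.018],
    [0.3,-0.4,0.07,0,0,0,0.036],
    [0.3,-0.6,0.1,0,0,0,0.036],
    [0.3,-0.81,0.134,0,0,0,0.036],
    [0.3,-0.81,0.134,0,0,0,0.036],
    [0.3,-0.81,0.134,0,0,0,0.036]
  ]
}}

```text
clock: 9.5
tcp_pos: [0.4599, -0.0485, 0.1707]
orientation: [-2.307, -2.131, 0.004]
contact_force: [-0.8, 1.1, -4.6]
grip_width: 0.0497
```

Run:
```python
from h import *
o=r.get_obs();print(o["tcp_pos"],R.from_rotvec(o["orientation"]).as_matrix().round(3))
snap("top","top1",(180,140,340,260),5)
```

```text
[ 0.45994986 -0.04853072  0.17074924] [[ 0.079  0.997 -0.002]
 [ 0.997 -0.079 -0.001]
 [-0.001 -0.002 -1.   ]]
```

View pics/top1.png

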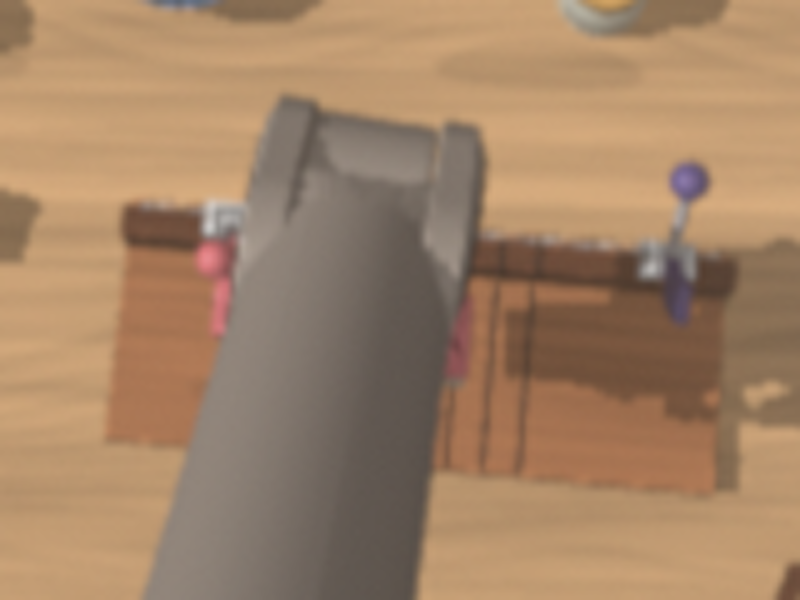

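>>> {"method": "send_rows", "body": {
  "deltas": [
    [0.3,0,0,0.2,0,0,0],
    [0.3,0,0,0.4,0,0,0],
    [0.3,0,0,0.6,0,0,0],
    [0.3,0,0,0.72,0,0,0],
    [0.3,0,0,0.8,0,0,0],
    [0.3,0,0,0.83,0,0,0],
    [0.3,0,0,0.855,0,0,0],
    [0.3,0,0,0.86,0,0,0],
    [0.3,0,0,0.86,0,0,0],
    [0.3,0,0,0.86,0,0,0]
  ]
}}

```text
clock: 10.38
tcp_pos: [0.4616, -0.0465, 0.0435]
orientation: [2.302, 2.137, 0.002]
contact_force: [-0.6, -0.4, -4.3]
grip_width: 0.0495
```

>>> {"method": "send_rows", "body": {
  "deltas": [
    [0.3,0,0,0.01,0,0,0],
    [0.3,0,0,0.018,0,0,0],
    [0.3,0,0,0.018,0,0,0]
  ]
}}

```text
clock: 10.63
tcp_pos: [0.4617, -0.0466, 0.0416]
orientation: [2.303, 2.137, 0.003]
contact_force: [-5.2, 1.9, 15.2]
grip_width: 0.0499
```

>>> {"method": "send_rows", "body": {
  "deltas": [
    [0.7,0,0,0,0,0,0],
    [0.9,0,0,0,0,0,0],
    [0.9,0,0,0,0,0,0],
    [0.9,0,0,0,0,0,0],
    [0.9,0,0,0,0,0,0],
    [0.9,0,0,-0.2,0,0,0],
    [0.9,0,0,-0.4,0,0,0],
    [0.9,0,0,-0.6,0,0,0],
    [0.9,0,0,-0.8,0,0,0],
    [0.9,0,0,-0.8,0,0,0]
  ]
}}

```text
clock: 11.47
tcp_pos: [0.4641, -0.0472, 0.1647]
orientation: [2.301, 2.133, 0.011]
contact_force: [-0.1, 0.3, -0.1]
grip_width: 0.0769
```

>>> {"method": "send_rows", "body": {
  "deltas": [
    [0.9,0,0,0.25,0,0,0],
    [0.9,0,0,0.5,0,0,0],
    [0.9,0,0,0.7,0,0,0],
    [0.9,0,0,0.79,0,0,0],
    [0.9,0,0,0.79,0,0,0],
    [0.3,0,0,0.79,0,0,0],
    [0.3,0,0,0.79,0,0,0],
    [0.3,0,0,0.79,0,0,0],
    [0.3,0,0,0.79,0,0,0],
    [0.3,0,0,0.79,0,0,0],
    [0.3,0,0,0.76,0,0,0],
    [0.3,0,0.05,0.76,0,0,0],
    [0.3,0,0.1,0.76,0,0,0],
    [0.3,0,0.13,0.76,0,0,0],
    [0.3,0,0.14,0.76,0,0,0],
    [0.3,0,0.14,0.77,0,0,0],
    [0.3,0,0.14,0.785,0,0,0],
    [0.3,0,0.14,0.792,0,0,0],
    [0.3,0,0.14,0.792,0,0,0]
  ],
  "squeeze": 30
}}

```text
clock: 13.05
tcp_pos: [0.482, -0.0483, 0.0425]
orientation: [-2.302, -2.137, -0.001]
contact_force: [-5.8, 1.4, 19.5]
grip_width: 0.0493
```

>>> {"method": "send_rows", "body": {
  "deltas": [
    [0.65,0,0,0,0,0,0],
    [0.65,0,0,0,0,0,0],
    [0.65,0,0,0,0,0,0]
  ]
}}

```text
clock: 13.3
tcp_pos: [0.4818, -0.0484, 0.0412]
orientation: [-2.303, -2.137, -0.0]
contact_force: [-0.7, -0.3, 0.2]
grip_width: 0.0554
```

>>> {"method": "send_rows", "body": {
  "deltas": [
    [0.65,0,0,-0.15,0,0,0],
    [0.65,0,0,-0.35,0,0,0],
    [0.65,0,0,-0.6,0,0,0],
    [0.65,0,0,-0.8,0,0,0],
    [0.65,0,0,-0.8,0,0,0]
  ]
}}

```text
clock: 13.72
tcp_pos: [0.4851, -0.0488, 0.1661]
orientation: [2.3, 2.132, 0.011]
contact_force: [0.3, 0.5, -0.2]
grip_width: 0.0553
```

Run:
```python
from h import *
o=r.get_obs();print(o["tcp_pos"],o["joints"])
snap("wrist","w2")
```

```text
[ 0.48514126 -0.04882555  0.16614401] [-0.49432849  0.28969997  0.55588172  2.1038909  -0.21540791  0.79280839
  0.11801762]
```

View pics/w2.png

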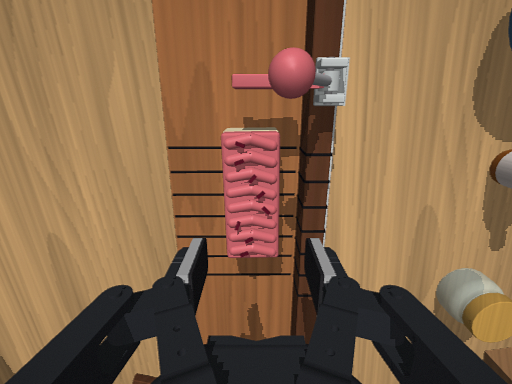

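>>> {"method": "send_rows", "body": {
  "deltas": [
    [1,0,-0.35,0,0,0,-0.5],
    [1,0,-0.35,0,0,0,-0.5],
    [1,0,-0.35,0,0,0,-0.5],
    [1,0,-0.35,0,0,0,-0.5],
    [1,0,-0.35,0,0,0,-0.5],
    [1,0,-0.35,0,0,0,-0.5],
    [1,0,-0.35,0,0,0,-0.5],
    [1,0,-0.35,0,0,0,-0.5],
    [1,0,-0.35,0,0,0,-0.5],
    [1,0,-0.35,0,0,0,-0.5],
    [1,0,-0.35,0,0,0,-0.5],
    [1,0,-0.35,0,0,0,-0.5],
    [1,0,-0.35,0,0,0,-0.5],
    [1,0,-0.35,0,0,0,-0.5],
    [1,0,-0.35,0,0,0,-0.5]
  ]
}}

```text
clock: 15.02
tcp_pos: [0.4289, -0.0445, 0.1605]
orientation: [-0.122, -3.137, 0.0]
contact_force: [-0.4, 0.4, -0.2]
grip_width: 0.0856
```

Run:
```python
from h import *
o=r.get_obs();print(o["tcp_pos"],o["joints"],R.from_rotvec(o["orientation"]).as_matrix().round(3))
th=np.radians(-4.0);Rb=np.array([[np.cos(th),-np.sin(th)],[np.sin(th),np.cos(th)]]);c=np.array([.475,-.087])
bd=lambda n,q,z:(Rb.T@(ray(n,q,z)[:2]-c)*1e3).round(1)
print("tcp board",(Rb.T@(o["tcp_pos"][:2]-c)*1e3).round(1))
for nm,q,z in(("loafNL",(222,134),.068),("loafFL",(279,131),.068),("loafNR",(228,256),.068),("loafFR",(278,256),.068),("barinner outer",(235,88),.06),("barOuterface",(235,75),.074),("fenceface+y",(310,20),.056),("fenceface-y",(294,320),.056),("frontedge+y",(152,2),.018),("frontedge-y",(186,345),.018)): print(nm,bd("w2",q,z))
```

```text
[ 0.42888245 -0.04445895  0.16045166] [-0.30627251  0.18838591  0.29686352  2.20914516 -0.07999935  0.75547305
  1.53733898] [[-0.997  0.077 -0.002]
 [ 0.077  0.997 -0.   ]
 [ 0.002 -0.    -1.   ]]
tcp board [-49.   39.2]
loafNL [-18.5  95.7]
loafFL [28.  97.8]
loafNR [-18. -18.]
loafFR [ 29.4 -18.6]
barinner outer [ -7.3 131.1]
barOuterface [ -6.1 139.6]
fenceface+y [ 51.1 179.4]
fenceface-y [  49.5 -105.9]
frontedge+y [-79.4 202.7]
frontedge-y [ -83.4 -180.5]
```

>>> {"method": "send_rows", "body": {
  "deltas": [
    [1,0,0,0.2,0,0,0],
    [1,0,0,0.4,0,0,0],
    [1,0,0,0.6,0,0,0],
    [1,0,0,0.75,0,0,0],
    [1,0,0,0.84,0,0,0],
    [1,0,0,0.84,0,0,0],
    [1,0,0,0.84,0,0,0]
  ]
}}

```text
clock: 15.6
tcp_pos: [0.4288, -0.0445, 0.0347]
orientation: [-0.12, -3.137, 0.001]
contact_force: [0.3, 0.1, -0.0]
grip_width: 0.0856
```

>>> {"method": "send_rows", "body": {
  "deltas": [
    [1,-0.03,0,0,0,0,0],
    [1,-0.06,0,0,0,0,0],
    [1,-0.08,0,0,0,0,0],
    [1,-0.1,0,0,0,0,0],
    [1,-0.12,0,0,0,0,0],
    [1,-0.14,0,0,0,0,0],
    [1,-0.16,0,0,0,0,0],
    [1,-0.18,0,0,0,0,0],
    [1,-0.19,0,0,0,0,0],
    [1,-0.19,0,0,0,0,0]
  ]
}}

```text
clock: 16.43
tcp_pos: [0.4587, -0.0466, 0.0353]
orientation: [0.118, 3.138, -0.0]
contact_force: [-0.8, -0.5, -0.7]
grip_width: 0.0853
```

>>> {"method": "send_rows", "body": {
  "deltas": [
    [1,-0.01,0,0,0,0,0],
    [1,-0.02,0,0,0,0,0],
    [1,-0.03,0,0,0,0,0],
    [1,-0.04,0,0,0,0,0],
    [1,-0.04,0,0,0,0,0]
  ]
}}

```text
clock: 16.85
tcp_pos: [0.4646, -0.047, 0.0353]
orientation: [0.117, 3.139, -0.0]
contact_force: [-0.4, 0.7, -0.2]
grip_width: 0.0856
```

>>> {"method": "send_rows", "body": {
  "deltas": [
    [1,-0.006,0,0,0,0,0],
    [1,-0.012,0,0,0,0,0],
    [1,-0.018,0,0,0,0,0],
    [1,-0.018,0,0,0,0,0]
  ]
}}

```text
clock: 17.18
tcp_pos: [0.467, -0.0472, 0.0353]
orientation: [0.118, 3.139, -0.0]
contact_force: [-0.8, 0.0, -1.7]
grip_width: 0.0851
```

>>> {"method": "send_rows", "body": {
  "deltas": [
    [1,-0.006,0,0,0,0,0],
    [1,-0.012,0,0,0,0,0],
    [1,-0.012,0,0,0,0,0]
  ]
}}

```text
clock: 17.43
tcp_pos: [0.4689, -0.0473, 0.0353]
orientation: [0.118, 3.139, -0.0]
contact_force: [-0.7, 0.9, -1.7]
grip_width: 0.0855
```

>>> {"method": "send_rows", "body": {
  "deltas": [
    [1,-0.006,0,0,0,0,0],
    [1,-0.012,0,0,0,0,0],
    [1,-0.012,0,0,0,0,0]
  ]
}}

```text
clock: 17.68
tcp_pos: [0.4696, -0.0474, 0.0352]
orientation: [-0.118, -3.138, -0.0]
contact_force: [-4.9, 0.6, 2.6]
grip_width: 0.0856
```

Run:
```python
from h import *
o=r.get_obs();print(o["tcp_pos"],o["contact_force"])
a=r.grab_frame("wrist");b=r.grab_frame("side")
im=cv2.resize(b["pixels"][170:270,205:305],(400,400),interpolation=cv2.INTER_CUBIC)
w=cv2.resize(a["pixels"],(400,300));c=np.zeros((400,800,3),np.uint8);c[:300,:400]=w;c[:,400:]=im
cv2.imwrite("pics/mix1.png",c[:,:,::-1])
```

```text
[ 0.46957471 -0.04744581  0.03516534] [-4.93104944  0.6312921   2.6060947 ]
```

View pics/mix1.png

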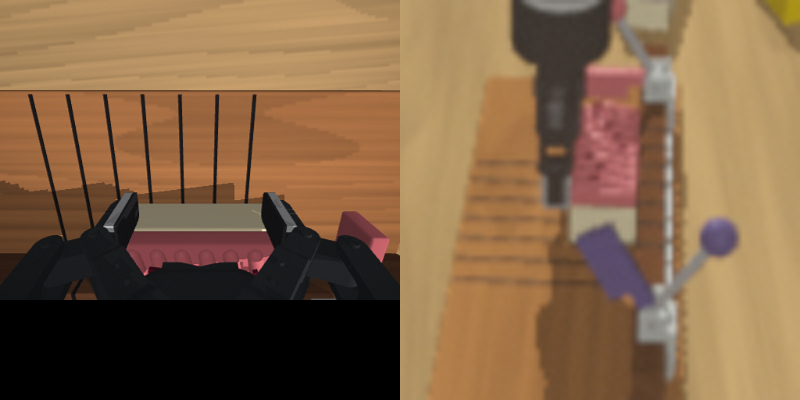

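>>> {"method": "send_rows", "body": {
  "deltas": [
    [1,-0.006,0,0,0,0,0],
    [1,-0.006,0,0,0,0,0],
    [1,0.05,0,0,0,0,0],
    [1,0.1,0,0,0,0,0],
    [1,0.1,0,-0.3,0,0,0],
    [1,0.1,0,-0.6,0,0,0],
    [0,0.1,0,-0.6,0,0,0],
    [0,0,-0.3,-0.6,0,0,0],
    [0,-0.22,-0.6,-0.6,0,0,0],
    [0,-0.22,-0.6,-0.6,0,0,0],
    [0,-0.22,-0.6,-0.6,0,0,0],
    [0,-0.22,-0.6,-0.6,0,0,0]
  ]
}}

```text
clock: 18.78
tcp_pos: [0.4968, -0.1407, 0.1254]
orientation: [0.121, 3.138, -0.001]
contact_force: [-0.5, 0.4, -0.0]
grip_width: 0.0121
```

```bash
cat >> h.py <<'E'
th=np.radians(-4.2);Rb=np.array([[np.cos(th),-np.sin(th)],[np.sin(th),np.cos(th)]]);c0=np.array([.475,-.087])
bd=lambda n,q,z:(Rb.T@(ray(n,q,z)[:2]-c0)*1e3).round(1)
def tcpb(): return (Rb.T@(np.array(r.get_obs()["tcp_pos"])[:2]-c0)*1e3).round(1)
E
python3 - <<'E'
from h import *
print(tcpb(),r.get_obs()["tcp_pos"])
snap("wrist","w3")
E
```

```text
[ 25.7 -52. ] [ 0.49679119 -0.14070301  0.12539793]
```

View pics/w3.png

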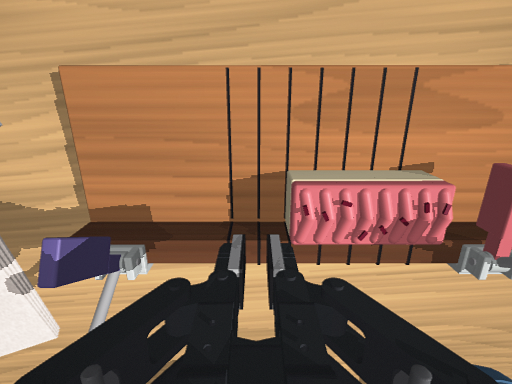

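>>> {"method": "send_rows", "body": {
  "deltas": [
    [0,0,0,0.2,0,0,0],
    [0,0,0,0.4,0,0,0],
    [0,0,0,0.6,0,0,0],
    [0,0,0,0.6,0,0,0],
    [0,0,0,0.6,0,0,0],
    [0,0,0.04,0.6,0,0,0],
    [0,0,0.08,0.6,0,0,0],
    [0,0,0.1,0.6,0,0,0],
    [0,0,0.12,0.6,0,0,0],
    [0,0,0.14,0.6,0,0,0],
    [0,0,0.16,0.6,0,0,0],
    [0,0,0.18,0.6,0,0,0],
    [0,0,0.2,0.6,0,0,0],
    [0,0,0.22,0.6,0,0,0],
    [0,0,0.24,0.6,0,0,0],
    [0,0,0.26,0.6,0,0,0],
    [0,0,0.26,0.6,0,0,0]
  ]
}}

```text
clock: 20.25
tcp_pos: [0.4992, -0.1009, 0.0356]
orientation: [0.118, 3.139, -0.001]
contact_force: [-2.2, -3.6, 4.6]
grip_width: -0.0002
```

Run:
```python
from h import *
print(tcpb(),r.get_obs()["tcp_pos"],r.get_obs()["contact_force"])
```

```text
[ 25.2 -12.1] [ 0.49920271 -0.1008709   0.03562404] [-2.21344847 -3.56748833  4.64579484]
```

>>> {"method": "send_rows", "body": {
  "deltas": [
    [0,0,0.01,0,0,0,0],
    [0,0,0.02,0,0,0,0],
    [0,0,0.02,0,0,0,0]
  ]
}}

```text
clock: 20.5
tcp_pos: [0.4994, -0.0983, 0.0356]
orientation: [0.119, 3.139, -0.001]
contact_force: [-2.3, -4.1, 5.3]
grip_width: -0.0001
```

>>> {"method": "send_rows", "body": {
  "deltas": [
    [0,0,0.01,0,0,0,0],
    [0,0,0.01,0,0,0,0]
  ]
}}

```text
clock: 20.67
tcp_pos: [0.4995, -0.0974, 0.0357]
orientation: [0.119, 3.139, -0.002]
contact_force: [-2.7, -5.6, 5.0]
grip_width: -0.0002
```

>>> {"method": "send_rows", "body": {
  "deltas": [
    [0,0,0.01,0,0,0,0],
    [0,0,0.01,0,0,0,0]
  ]
}}

```text
clock: 20.83
tcp_pos: [0.4996, -0.0971, 0.0358]
orientation: [0.121, 3.139, -0.004]
contact_force: [-2.3, -9.3, 6.2]
grip_width: -0.0002
```

Run:
```python
from h import *
print(tcpb())
a=r.grab_frame("wrist");b=r.grab_frame("side")
im=cv2.resize(b["pixels"][150:240,215:305],(400,400),interpolation=cv2.INTER_CUBIC)
c=np.zeros((400,800,3),np.uint8);c[:300,:400]=cv2.resize(a["pixels"],(400,300));c[:,400:]=im
cv2.imwrite("pics/mix2.png",c[:,:,::-1])
```

```text
[25.3 -8.3]
```

View pics/mix2.png

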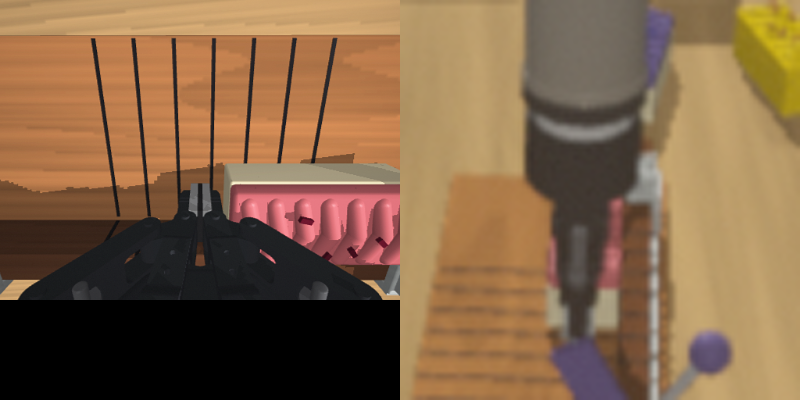

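>>> {"method": "send_rows", "body": {
  "deltas": [
    [0,0,-0.005,0,0,0,0],
    [0,0,-0.015,0,0,0,0],
    [0,0,-0.03,0,0,0,0],
    [0,0,-0.08,0,0,0,0],
    [0,0,-0.2,0,0,0,0],
    [0,0,-0.2,-0.25,0,0,0],
    [0,0,-0.2,-0.5,0,0,0],
    [0,0,-0.2,-0.75,0,0,0],
    [0,0,-0.2,-1,0,0,0],
    [0,0,-0.2,-1,0,0,0]
  ]
}}

```text
clock: 21.77
tcp_pos: [0.5016, -0.1257, 0.192]
orientation: [0.118, 3.128, 0.0]
contact_force: [0.9, -0.1, -0.7]
grip_width: -0.0002
```

Run:
```python
from h import *
o=r.get_obs();print(tcpb(),o["tcp_pos"],R.from_rotvec(o["orientation"]).as_matrix().round(3)[:2])
q=lambda u,v:(180+(u+.5)/5-.5,140+(v+.5)/5-.5)
print("ball",ray("top1",q(213,258),.132),bd("top1",q(213,258),.132),"bar end",bd("top1",q(220,335),.074))
snap("wrist","w4");snap("top","top2")
for n in("w4","top2"):
    im=load(n)["im"];h=cv2.cvtColor(im,cv2.COLOR_BGR2HSV)
    m=cv2.inRange(h,(165,70,70),(180,255,255));k,l,s,c=cv2.connectedComponentsWithStats(m)
    for i in range(1,k):
        if s[i][4]>15: print(n,s[i],c[i].round(1))
```

```text
[ 29.3 -36.6] [ 0.50158762 -0.12565822  0.1919666 ] [[-0.997  0.075  0.011]
 [ 0.075  0.997 -0.   ]]
ball [0.51383964 0.04878021 0.132     ] [ 28.8 138.3] bar end [-11.1 134.2]
w4 [ 301  144  149   74 7258] [375.9 181. ]
w4 [ 464  195   45   34 1178] [486.1 211.8]
top2 [229 190  28  15 171] [242.3 198.6]
```

Run:
```python
from h import *
im=load("w4")["im"];h=cv2.cvtColor(im,cv2.COLOR_BGR2HSV)
m=cv2.inRange(h,(165,70,70),(180,255,255));k,l,s,c=cv2.connectedComponentsWithStats(m)
for i in range(1,k):
    if s[i][4]>500:
        ys,xs=np.where(l==i)
        for rr in range(s[i][1]+4,s[i][1]+s[i][3],10): print(i,rr,xs[ys==rr].min(),xs[ys==rr].max())
for nm,q,z in(("loaf+y end",(450,180),.066),("loaf-y end",(301,180),.066),("bar inner top",(464,212),.074),("bar inner bottom",(464,212),.048)): print(nm,bd("w4",q,z))
```

```text
1 148 424 449
1 158 305 447
1 168 303 444
1 178 303 442
1 188 302 440
1 198 301 438
1 208 420 436
2 199 471 499
2 209 465 507
2 219 467 506
loaf+y end [ 23.3 152.3]
loaf-y end [22.9  8.2]
bar inner top [ 53.6 167.6]
bar inner bottom [ 64.8 188.9]
```

>>> {"method": "send_rows", "body": {
  "deltas": [
    [0,0,0,-0.3,0,0,0],
    [0,0.15,0.2,-0.3,0,0,0],
    [0,0.33,0.4,-0.3,0,0,0],
    [0,0.33,0.6,-0.3,0,0,0],
    [0,0.33,0.6,-0.3,0,0,0]
  ]
}}

```text
clock: 22.28
tcp_pos: [0.4533, -0.0254, 0.2289]
orientation: [-0.105, -3.137, -0.003]
contact_force: [1.0, 0.7, -0.2]
grip_width: -0.0
```

>>> {"method": "send_rows", "body": {
  "deltas": [
    [0,0,0.2,0,0,0,0],
    [0,0,0.4,0,0,0,0],
    [0,0,0.565,0,0,0,0],
    [0,0,0.565,0,0,0,0],
    [0,0,0.565,0.25,0,0,0],
    [0,0,0.565,0.5,0,0,0],
    [0,0,0.565,0.74,0,0,0],
    [0,0,0.565,0.74,0,0,0],
    [0,0,0.565,0.74,0,0,0]
  ]
}}

```text
clock: 23.03
tcp_pos: [0.4594, 0.0522, 0.1175]
orientation: [-0.118, -3.133, 0.004]
contact_force: [0.1, 0.1, 0.5]
grip_width: 0.0002
```

Run:
```python
from h import *
o=r.get_obs();print(tcpb(),o["tcp_pos"])
snap("side","side3",(215,140,330,260),5)
```

```text
[-25.7 137.7] [0.45940913 0.05222587 0.1175025 ]
```

View pics/side3.png

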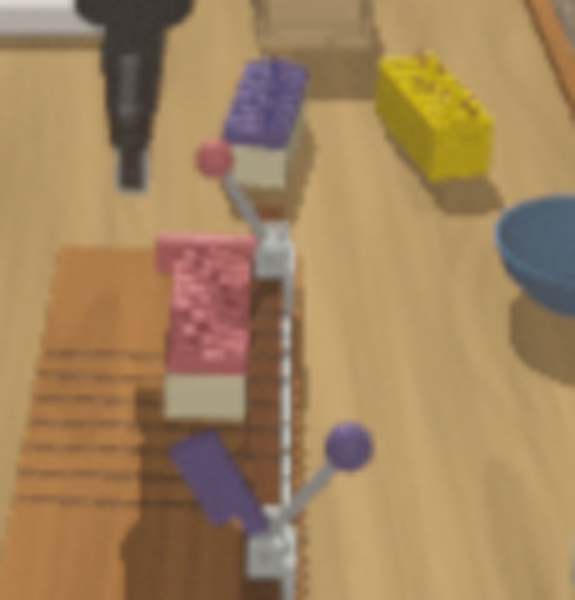

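>>> {"method": "send_rows", "body": {
  "deltas": [
    [0,0,0,-0.123,0,0,0],
    [0,-0.08,0,-0.123,0,0,0],
    [0,-0.15,0,-0.123,0,0,0],
    [0,-0.19,0,-0.123,0,0,0],
    [0,-0.23,0,-0.123,0,0,0],
    [0,-0.27,0,-0.123,0,0,0],
    [0,-0.31,0,-0.123,0,0,0],
    [0,-0.35,0,-0.123,0,0,0],
    [0,-0.39,0,-0.123,0,0,0],
    [0,-0.43,0,-0.123,0,0,0],
    [0,-0.47,0,-0.123,0,0,0],
    [0,-0.51,0,-0.123,0,0,0],
    [0,-0.55,0,-0.123,0,0,0],
    [0,-0.55,0,-0.123,0,0,0],
    [0,-0.55,0,-0.3,0,0,0],
    [0,-0.55,0,-0.55,0,0,0],
    [0,-0.55,0,-0.8,0,0,0],
    [0,-0.55,0,-0.95,0,0,0],
    [0,-0.55,0,-0.95,0,0,0],
    [0,-0.55,0,-0.95,0,0,0]
  ]
}}

```text
clock: 24.75
tcp_pos: [0.5442, 0.0472, 0.2631]
orientation: [0.117, 3.136, 0.002]
contact_force: [0.7, 0.7, -0.7]
grip_width: 0.0002
```

Run:
```python
from h import *
o=r.get_obs();print(tcpb(),o["tcp_pos"],o["contact_force"])
snap("side","side4",(215,140,330,260),5)
```

```text
[ 59.2 138.9] [0.54422822 0.04721973 0.26312438] [ 0.68142278  0.65228055 -0.67233139]
```

Run:
```python
from h import *
def comps(n,lo,hi,box=(205,130,340,270),mn=6):
    im=load(n)["im"];h=cv2.cvtColor(im,cv2.COLOR_BGR2HSV);m=cv2.inRange(h,lo,hi)
    mm=np.zeros_like(m);x0,y0,x1,y1=box;mm[y0:y1,x0:x1]=m[y0:y1,x0:x1]
    k,l,s,c=cv2.connectedComponentsWithStats(mm)
    for i in range(1,k):
        if s[i][4]>=mn: print(n,s[i],c[i].round(1))
for n in("side0","side3","side4"):
    print("rose");comps(n,(165,70,70),(180,255,255))
    print("lav");comps(n,(115,60,40),(140,255,255))
a,b=load("side3")["im"].astype(int),load("side4")["im"].astype(int)
# cream end + body of the loaf: difference below the bar
d=abs(a-b).max(2);print("loaf diff side4-3 rows200-225 cols248-265",d[200:225,248:265].max(),d[200:225,248:265].mean())
```

```text
rose
lav
side0 [261 153  15  16 169] [267.8 160.3]
side0 [250 226  18  20 152] [258.  235.6]
side0 [281 226   7   7  43] [284.1 228.9]
rose
lav
side3 [260 152  16  17 177] [267.7 160.3]
side3 [250 227  18  19 164] [258.  235.8]
side3 [281 226   7   7  44] [284.1 229. ]
rose
lav
side4 [261 152  14  17 172] [267.7 160.4]
side4 [250 226  18  20 162] [257.9 235.3]
side4 [281 226   7   7  42] [284.2 229. ]
loaf diff side4-3 rows200-225 cols248-265 69 6.861176470588235
```

Run:
```python
from h import *
for n in("side0","side2","side3","side4"):
    im=load(n)["im"].astype(int);B_,G,Rr=im[...,0],im[...,1],im[...,2]
    m=((Rr-G>50)&(B_-G>-4)&(Rr>110)).astype(np.uint8);m[:130]=0;m[270:]=0;m[:,:240]=0;m[:,340:]=0
    k,l,s,c=cv2.connectedComponentsWithStats(m)
    for i in range(1,k):
        if s[i][4]>=6: print(n,s[i],c[i].round(1))
a,b=[cv2.cvtColor(load(n)["im"],cv2.COLOR_BGR2GRAY)[205:226,240:270].astype(np.float32) for n in("side3","side4")]
print("shift of loaf -y end patch px",cv2.phaseCorrelate(a,b))
print(proj("side4",[[.5,0,.02],[.501,0,.02],[.5,.001,.02]]))
```

```text
side0 [280 170   5   6  21] [281.6 172.8]
side0 [255 172  14  16  79] [260.7 178.5]
side2 [255 168   6   6  24] [257.7 170.8]
side2 [247 188  19   6  78] [255.  189.8]
side3 [255 168   6   6  24] [257.6 170.9]
side3 [247 188  19  26 392] [256.2 200. ]
side4 [280 170   5   6  21] [281.8 172.6]
side4 [255 172  14  15  80] [260.8 178.5]
side4 [249 191  16  23 320] [256.3 202.6]
shift of loaf -y end patch px ((-0.15726434168309744, 0.08125311325577123), 0.7233611749278175)
[[252.92046014 207.99121644]
 [253.22735728 207.9896306 ]
 [252.90970484 207.8175245 ]]
```

Run:
```python
from h import *
snap("wrist","w5");snap("top","top3")
for n in("w5","top3"):
    im=load(n)["im"].astype(int);B_,G,Rr=im[...,0],im[...,1],im[...,2]
    m=((Rr-G>50)&(B_-G>-4)&(Rr>90)).astype(np.uint8)*255
    if n=="w5": m=cv2.morphologyEx(m,cv2.MORPH_CLOSE,np.ones((7,7)))
    k,l,s,c=cv2.connectedComponentsWithStats(m)
    for i in range(1,k):
        if s[i][4]>=60:
            p=np.argwhere(l==i)[:,::-1].astype(np.float32);bx=cv2.boxPoints(cv2.minAreaRect(p))
            print(n,s[i]);[print("   ",q.round(1),bd(n,q,.066)) for q in bx]
```

```text
w5 [ 146  124  112   56 4532]
    [146. 124.] [ 2.9 13.7]
    [257. 124.] [  3.2 141.4]
    [257. 179.] [ 68.9 141.4]
    [146. 179.] [68.6  5.3]
w5 [241 219  23  19 318]
    [239.1 220.5] [124.5 118.2]
    [261.5 217.1] [119.8 147.1]
    [264.  233.8] [143.7 150.5]
    [241.6 237.2] [148.6 121. ]
top3 [232 190  30  16 397]
    [231.4 204.1] [  0.9 110.1]
    [232.  189.8] [ 49.4 112.7]
    [261.3 191.2] [53.5 14.3]
    [260.7 205.4] [ 5.  12.4]
```

```bash
python3 -c "
from bench import r
print(r.hand_in(), r.get_obs()['clock'])"
```

```text
the job is handed in; nothing more can be done
the job is handed in; nothing more can be done
```

I finished the job and handed it in after about 25 s of the 72 s limit. No verdict came back, so the result rests on my own checks.

**What I did:**
1. I tipped the rose stop down.
2. I set the rose loaf on the bed about 20 mm off the fence and pushed it flush.
3. I pushed it lengthwise until the arm stalled with about 9 N against the rose bar.
4. I backed off and pushed the ball away from the robot to tip the stop up again.

**Last checks:**
- **Stops:** in the side camera the rose ball and bar are back at their starting pixels, and the lavender stop and lavender loaf have not moved.
- **Loaf while the stop was raised:** I measured a shift of about 0.5 mm, within that method's noise.
- **Loaf position:** the top camera shows it about 1 to 53 mm along x and its free end near 13 mm in board coordinates, where 0 to 50 mm and about 11 mm were expected. That camera resolves about 3 mm per pixel and the arm hid part of the loaf. The wrist image shows it parallel to the fence.
- **Touching:** the arm was clear of everything, with force readings under 1 N.

**Weak points:**
- The lengthwise push stopped about 5 mm earlier than my finger geometry predicted. I think the gripper's knuckles, not its fingertips, met the loaf; the picture showed the loaf against the bar.
- I could not view the scene after raising the stop because the 12-picture limit was used up, so those checks are from image code only.
- I did not check the cutter, oil, bowl, salve and stamp separately. The arm did not go near them.

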